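# Load the bench loaf slicer with the push stick

## Robot

A 7-joint arm with a two-finger parallel gripper is mounted at the origin on a cart in front of the work surface, level with it; the furniture and walls round the work are solid. World frame = base frame: x ahead of the robot, y to its left, z up, the work surface at z = 0. Lengths are in m, angles in rad, forces in N, time in s.
With the tool pointing down it reaches from about 0.425 to 0.925 m from the base axis. Payload 6.8 kg.
Tool frame: the origin (TCP) lies between the finger pads; the fingertips stand 22 mm ahead of it and the grasp point (between the pads) lies 3 mm ahead of it; z points along the fingers, y is the direction in which the jaws open and shut (so a half turn about z gives the same grasp; the last joint's range is limited). The gripper opens to 85 mm and grips with 20 to 120 N. Pads are 22 mm wide; open, the fingers measure 114 mm over their backs; the gripper's body (76 mm by 85 mm) begins 54 mm behind the grasp point. The pads swing forward as they close: fully open they stand 13 mm farther back than shut.
Start: joints at [1.129, 0.477, 0.022, 1.555, -0.011, 1.109, -0.083], TCP at [0.221, -0.638, 0.253] pointing down, gripper open.
Joint ranges: [-2.96, 2.96], [-0.34, 2.1], [-1.41, 1.46], [0.24, 2.44], [-1.37, 4.51], [0.17, 1.92], [-2.96, 2.96]. Speed limits (rad/s): [2.39, 2.39, 3.14, 3.14, 3.14, 3.14, 3.14].

## Interface

Orientations are given as a unit quaternion [w, x, y, z].
In Python, from station import bot gives the robot as it stands. The module is installed in compiled form; this text tells all that it offers.
- The arm moves only by the tool drive_tool, never from a script. Its argument "series" is one flat list of numbers, 7 for each row, row after row: the opening, from -1 (shut) to 1 (fully open), then the shift along the tool's x, y, z in mm, then the turn, a rotation vector about the tool's x, y, z in rad. In form: [jaw, x, y, z, wx, wy, wz, jaw, x, y, z, wx, wy, wz, ...]. A call has 1 to 12 rows; each row shifts and turns the commanded pose from where the row before left it, along the tool's axes as they then stand; what a row does not reach is not made up. A row lasts 1/8 s, in which the tool goes at most 62.5 mm and 10.7 degrees, less where a joint would pass 70% of its speed; a pose out of reach is approached as far as the arm can. A call with a gripper value outside its range is refused whole. The fingers move at their own pace and stop on an object; "force" is the grip in N (left out, the last holds). Time passes only in rows, so rows that do not move let the fingers close. It gives the time, the measured TCP pose, the force and the opening at its end, in the units of the state.
- bot.get_obs(): the state, without advancing time (a new reading comes with each control period).
- bot.read_camera(name): name is "scene" or "top"; returns a dict with "pixels" (420x560x3 uint8, blue, green, red), "camera_matrix" (3x3 intrinsics, pixels), "distortion" ([k1, k2, p1, p2, k3] as OpenCV has them; the pictures are not rectified), "rvec" (rotation vector, rad) and "tvec" (3), from world to camera coordinates, as OpenCV has them. Camera axes: x right, y down, z forward; pixel columns grow to the right and rows downward; lengths in m; the calibration is good to about 2 mm. A picture is of the moment at which its call begins. There is no depth.
- bot.hand_in(): hands the job in, once; it reports no verdict.
The state is a dict: "t": time; "q": joint angles; "joint_vel": joint speeds; "joint_torque": joint torques, N m; "eef_pos": TCP position; "tool_rot": TCP orientation; "contact_force": force on the tool from outside, world axes, zero at the start; "torque": the same for the moment, N m; "gripper_width": opening from 0.0 (shut) to 1.0 (fully open).
Only numpy, scipy, OpenCV 4.12 (cv2) and the standard library are available. Lean on these libraries where they do the work, as an engineer would, in place of code of your own. Each camera call takes 0.05 s, during which the arm holds its last target. There are 200 camera calls.

## Task

Load the small loaf into the bench slicer: take the wooden push stick out of its rest, square the loaf up against the aluminium fence before it goes under the clear hood, then feed it in with the stick, keeping it flat along the fence all the way, until its front end is fully home against the blades. Only the stick may touch the loaf - never your fingers - and the loaf stays down on the bed. Then lay the stick back in its rest as you found it and tip the guard flap over so that it closes the mouth of the hood, leaving the other things on the table alone.

Things in the scene. Friction and masses are not known exactly. Their poses are not given: they have to be found in the camera images.
- slicer: Bench loaf slicer, cream enamel with a steel bed, fixed to the table. Origin on the table under the machine, z up. The loaf is fed along the bed towards the slicer's own -y. In this frame (mm): bed top at z = 36, bed from x = -69 to 45 and y = -105 to 140.
- fence (a point): Middle of the fence's inner face at the height of the bed (x = 45, y = 17, z = 36 mm in the slicer's frame, axes as the slicer's). The fence is a fixed aluminium rail on the +x side, 8 thick, 42 high, from y = -105 to 140 mm in the slicer's frame, inner face plane at x = 45.
- blades (a point): Foot of the row of upright blades, the end stop of the bed: the plane y = -105 mm in the slicer's frame (point at x = 15, z = 36). The blade head behind it is 34 deep, 126 high above the table, 128 wide (x = -67 to 61).
- mouth (a point): Centre of the hood's open mouth at the height of the bed (x = 0, y = -5, z = 36 mm in the slicer's frame). The clear fixed hood covers the bed from here to the blades: 74 clear height above the bed, near wall at x = -59 to -55, top sheet at z = 110 to 114; open only at the mouth.
- loaf_center (a point): Small brown tea loaf, 60 wide (x) x 90 long (y) x 58 high (mm), 0.17 to 0.34 kg, loose, on the bed in front of the hood, a little askew, 5 to 26 mm off the fence. The point is its centre, 29 above its underside; its own -y end goes in first, its own +x side faces the fence. Sides plane up to 44 mm, top crust rounded.
- loaf_nose (a point): Front corner of the loaf on the fence side (leading end), 22 mm above its underside. Home: at x = 45, y = -105 mm in the slicer's frame.
- loaf_tail (a point): Rear corner of the loaf on the fence side, 22 mm above its underside.
- stick_grip (a point): Beech push stick, loose, 145 mm long, 110 g, balanced at the grip. The point is the middle of its upright grip, 40 mm above its underside; its own -y is the front, z up. From this point (mm): grip 20 wide (x), y = -32 to 32, top 18 above; bar under it 22 wide, 20 high, y = -75 to 45 with a brass end cap.
- stick_mouth (a point): Foot of the inner corner of the stick's bird's mouth: (-9, -75, -40) mm from the grip point, same axes. From here the flat heel face, 38 high, which pushes the loaf's rear end, runs 30 mm to +x; the prong, 8 thick and 34 high, reaches 25 mm forward (-y), and its +x face lies along the loaf's near side and keeps it to the fence.
- stick_rest (a point): Rest for the stick on the slicer's near (-x) side, axes as the slicer's, at x = -106, y = 70, z = 52 mm in its frame: two open-topped steel U brackets, 31 mm before (-y) and 30 mm behind this point, 12 long, 32 wide inside, flared lips 16 high. The stick's bar lies in them, underside at this point's height, head to -y and clear of the front bracket: grip point within 10 mm of this point along y.
- flap (a joint): Guard flap of the hood, rad: 0 hangs shut over the mouth, 3.14 stands straight up, 3.45 leans back over the hood on its stop (start). Hinge along the slicer's x at y = -4, z = 119 mm in its frame. Swings freely, lightly damped, 80 g; falls shut by itself in about a second once tipped past upright to the mouth side; cannot close while the loaf sticks out.
- flap_edge (a point): Middle of the red strip along the free edge of the clear guard flap, 66 mm from the hinge; the flap is 94 mm wide and 3 mm thick.
- jam_jar: Bystander: glass jam jar with a pale metal lid, 62 mm across, 99 mm high, origin under its centre.
- honey_jar: Bystander: glass jar with a red lid, 60 mm across, 86 mm high, origin under its centre.
- salt_shaker: Bystander: grey and clear salt shaker, 44 mm across, 90 mm high, origin under its centre.

How it is judged:
On the way, in this order (a step that is already met when the one before it is completed fails the run):
1. the push stick presses on the loaf (contact force between stick and loaf above 0.3 N).
2. the loaf is home: nose against the blades, flat along the fence (y of loaf_nose in the frame of slicer below -0.099 m and x of each of loaf_nose, loaf_tail in the frame of slicer above 0.041 m), for 0.2 s.
At the end, for the whole second after the job is handed in: The loaf's front end is within 6 mm of the blades and both ends of its fence side are within 4 mm of the fence; the stick lies at rest in both brackets of its rest, front to the blades; the guard flap is shut (within 0.1 rad); everything is at rest (all of step 2 and x of stick_grip in the frame of stick_rest between -0.012 and 0.012 m and y of stick_grip in the frame of stick_rest between -0.02 and 0.025 m and z of stick_grip in the frame of stick_rest between 0.034 and 0.046 m and angle between the y axis of stick_grip and the y axis of slicer, either way round below 0.2 rad and angle between stick_grip's own z axis and vertical below 0.15 rad and y of stick_mouth in the frame of stick_rest below -0.04 m and value of joint flap below 0.1 rad and linear speed of each of loaf, stick below 0.02 m/s); the robot touches nothing.
It fails at once if the gripper touches the loaf (contact force between any of the fingers, the arm and loaf above 0.3 N).
It fails at once if the loaf is under the hood with an end more than 6 mm off the fence (y of loaf_nose in the frame of slicer below -0.009 m and x of any of loaf_nose, loaf_tail in the frame of slicer below 0.039 m).
It fails at once if the loaf is lifted off the bed or tipped (height (world z) of loaf_center above 0.08 m or angle between loaf_center's own z axis and vertical above 0.25 rad).
It fails at once if one of the jars or the salt shaker is shoved or knocked over (distance of any of jam_jar, honey_jar, salt_shaker from where it was at the start of the episode above 0.03 m or angle between any of jam_jar, honey_jar, salt_shaker's own z axis and vertical above 0.5 rad).
It also fails if it takes over 51 s, if anything falls off the work surface, if the arm or the gripper's body presses on something with over 40 N, if the wrist force passes 120 N, or if a joint passes its speed limit or range.

## Working session

There is one attempt and no reset: what is moved stays moved. The work goes in short steps, Python scripts to look and compute and a tool call to move; the robot and the scene stay as the last step left them, time stands still between calls to the robot, and variables do not carry over. Pictures are saved under pics/ and viewed, about 8 in all and at most 12, crops included, and the job is handed in when it is done.

Besides the shell and the picture viewer there is one more tool, called after ">>>" as name(argument=value, ...) on one line, values as JSON. drive_tool: Moves the arm, as the interface text tells. Its arguments: {"type":"object","properties":{"series":{"type":"array"},"force":{"type":"number"}},"required":["series"]}

```bash
mkdir -p pics
python3 - <<'E'
from station import bot
import cv2,pickle
o=bot.get_obs();print({k:(v if isinstance(v,float) else [round(float(x),3) for x in v] if hasattr(v,'__len__') else v) for k,v in o.items()})
for n in("scene","top"):
    c=bot.read_camera(n);pickle.dump(c,open(n+'0.pkl','wb'));cv2.imwrite(f'pics/{n}0.png',c["pixels"]);print(n,c["camera_matrix"],c["distortion"],c["rvec"],c["tvec"])
E
```

```text
{'t': 0.0, 'q': [1.129, 0.478, 0.022, 1.556, -0.012, 1.109, -0.083], 'joint_vel': [-0.0, -0.001, -0.001, 0.001, -0.0, -0.001, 0.001], 'joint_torque': [-0.0, -59.647, 1.608, -28.12, 0.012, 0.009, -0.0], 'eef_pos': [0.221, -0.637, 0.252], 'tool_rot': [-0.001, 0.986, 0.166, -0.0], 'contact_force': [-0.167, -0.216, 0.405], 'torque': [-0.01, 0.023, 0.044], 'gripper_width': 0.9980691018872341}
scene [[475.7752229    0.         282.01903444]
 [  0.         475.7752229  209.9393856 ]
 [  0.           0.           1.        ]] [-0.13609287  0.          0.          0.          0.        ] [ 2.31138308 -0.66543063  0.278901  ] [-0.48550458  0.36119949  0.63756181]
top [[517.40042025   0.         290.99715631]
 [  0.         517.40042025 209.61087203]
 [  0.           0.           1.        ]] [-0.13782139  0.          0.          0.          0.        ] [ 2.10950384 -2.13075994  0.15657361] [0.09495723 0.65456672 0.85114298]
```

View pics/scene0.png

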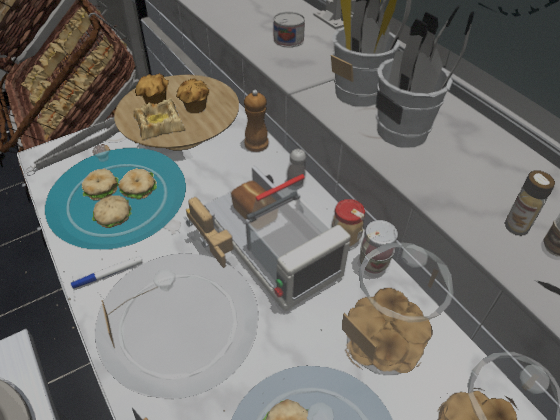

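View pics/top0.png

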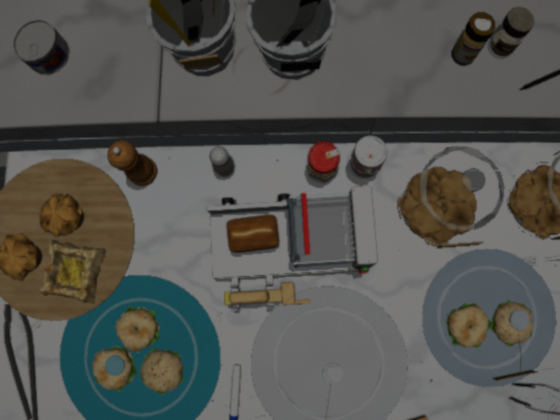

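The scene and top views show the slicer with its feed direction pointing image-right in top. The loaf is at about (253,234), the stick at (262,297) and the flap's red strip at (305,222). I'll zoom in on the top view to measure.

```bash
cat > h.py <<'E'
import numpy as np,cv2,pickle
def ray(c,uv,z):
    "world point at height z seen at pixel uv"
    R=cv2.Rodrigues(np.array(c["rvec"]))[0];t=np.array(c["tvec"]).ravel()
    p=cv2.undistortPoints(np.array([[uv]],float),np.array(c["camera_matrix"]),np.array(c["distortion"]))[0,0]
    d=R.T@[p[0],p[1],1];o=-R.T@t
    return o+d*(z-o[2])/d[2]
def proj(c,P):
    return cv2.projectPoints(np.array(P,float).reshape(-1,3),np.array(c["rvec"]),np.array(c["tvec"]),np.array(c["camera_matrix"]),np.array(c["distortion"]))[0][:,0]
E
python3 - <<'E'
from h import *
c=pickle.load(open('top0.pkl','rb'))
R=cv2.Rodrigues(np.array(c["rvec"]))[0];print("cam",-R.T@np.array(c["tvec"]).ravel(),ray(c,(253,234),.09),ray(c,(262,297),.11))
im=c["pixels"][180:320,200:390]
b=cv2.resize(im,None,fx=4,fy=4,interpolation=cv2.INTER_CUBIC)
b=cv2.convertScaleAbs(b,alpha=1.1)
for i in range(0,190,20): cv2.putText(b,str(200+i),(i*4,10),0,.35,(0,255,255),1);cv2.line(b,(i*4,12),(i*4,18),(0,255,255),1)
for i in range(0,140,20): cv2.putText(b,str(180+i),(0,i*4+4),0,.35,(0,255,255),1)
cv2.imwrite('pics/topz.png',b)
c=pickle.load(open('scene0.pkl','rb'))
im=c["pixels"][140:310,180:370]
b=cv2.resize(im,None,fx=3.5,fy=3.5,interpolation=cv2.INTER_CUBIC)
for i in range(0,190,20): cv2.putText(b,str(180+i),(int(i*3.5),10),0,.35,(0,0,255),1)
for i in range(0,170,20): cv2.putText(b,str(140+i),(0,int(i*3.5)+4),0,.35,(0,0,255),1)
cv2.imwrite('pics/scz.png',b)
E
```

```text
cam [0.49975723 0.06676845 0.95273476] [0.60895277 0.15194441 0.09      ] [0.50364055 0.13511194 0.11      ]
```

View pics/topz.png

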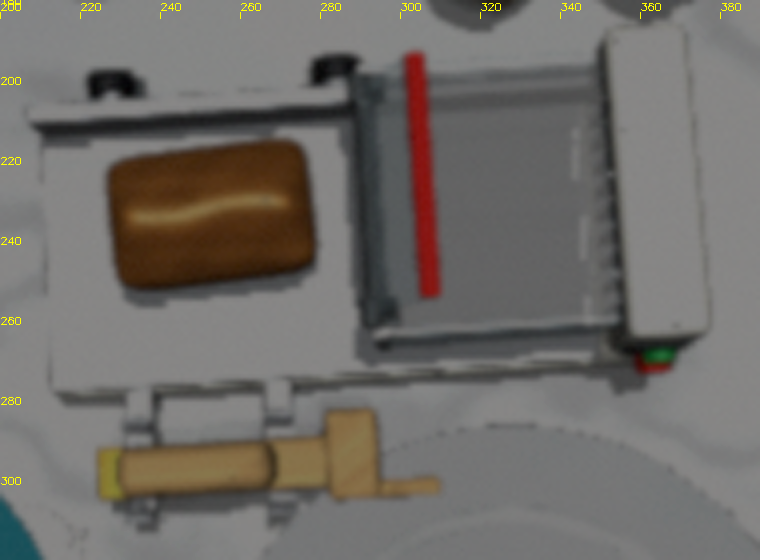

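View pics/scz.png

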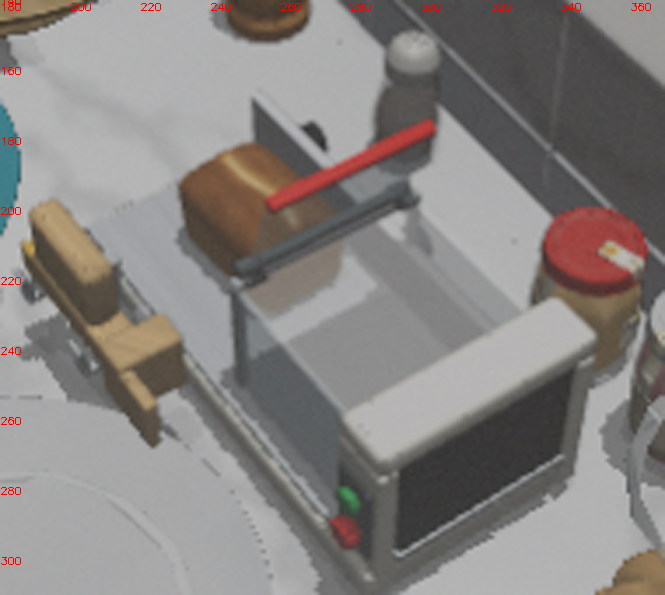

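Measured corners (zoom pixels) cover the blade head, fence end, bed corner, red strip and stick. I'll fit the slicer, stick and loaf poses now.

```bash
cat >> h.py <<'E'
from scipy.optimize import least_squares,minimize
def tf(p,P):
    P=np.array(P,float);a=p[2];return np.c_[p[0]+np.cos(a)*P[:,0]-np.sin(a)*P[:,1],p[1]+np.sin(a)*P[:,0]+np.cos(a)*P[:,1],P[:,2]]
def inv(p,P):
    P=np.array(P,float).reshape(-1,3);a=p[2];d=P[:,:2]-p[:2];return np.c_[np.cos(a)*d[:,0]+np.sin(a)*d[:,1],-np.sin(a)*d[:,0]+np.cos(a)*d[:,1],P[:,2]]
def loafpts():
    g=[]
    for w,l,z in((30,45,36),(30,45,80),(26,41,88),(18,36,94)):
        g+=[(sx*w,sy*l,z) for sx in(1,-1) for sy in(1,-1)]
    return np.array(g)/1e3
def loafmask(c,box):
    im=c["pixels"];h=cv2.cvtColor(im,cv2.COLOR_BGR2HSV);m=((h[...,0]<18)&(h[...,1]>110)&(h[...,2]<215)).astype(np.uint8)
    k=np.zeros_like(m);x0,y0,x1,y1=box;k[y0:y1,x0:x1]=m[y0:y1,x0:x1];k=cv2.morphologyEx(k,cv2.MORPH_OPEN,np.ones((3,3)))
    n,l,s,_=cv2.connectedComponentsWithStats(k);i=1+np.argmax(s[1:,4]);k=(l==i).astype(np.uint8)
    return cv2.drawContours(np.zeros_like(k),[cv2.convexHull(cv2.findNonZero(k))],-1,1,-1)
def fitloaf(c,box,p0):
    m=loafmask(c,box);x0,y0,x1,y1=box;S=8
    M=cv2.resize(m[y0:y1,x0:x1],None,fx=S,fy=S,interpolation=cv2.INTER_LINEAR)
    def cost(p):
        h=cv2.convexHull(((proj(c,tf(p,loafpts()))-[x0-.5,y0-.5])*S-.5).astype(np.float32))
        k=cv2.fillPoly(np.zeros_like(M),[np.round(h).astype(np.int32)],1);return 1-(k&M).sum()/(k|M).sum()
    r=minimize(cost,p0,method='Nelder-Mead',options=dict(initial_simplex=[p0,np.add(p0,[.008,0,0]),np.add(p0,[0,.008,0]),np.add(p0,[0,0,.08])],xatol=1e-4,fatol=1e-5))
    return r.x,r.fun
E
python3 - <<'E'
from h import *
T=pickle.load(open('top0.pkl','rb'));C=pickle.load(open('scene0.pkl','rb'))
zt=lambda u,v:(200+u/4-.375,180+v/4-.375); zs=lambda u,v:(180+u/3.5-.36,140+v/3.5-.36)
obs=[(T,zt(606,28),(61,-105,126)),(T,zt(688,25),(61,-139,126)),(T,zt(709,328),(-67,-139,126)),(T,zt(627,338),(-67,-105,126)),
(T,zt(27,106),(53,140,78)),(T,zt(37,127),(45,140,78)),(T,zt(53,388),(-69,140,36)),
(C,zs(253,92),(53,140,78)),(C,zs(556,298),(61,-105,126)),(C,zs(598,342),(61,-139,126)),(C,zs(387,470),(-67,-139,126)),(C,zs(341,412),(-67,-105,126))]
f=lambda p:np.concatenate([proj(c,tf(p,[np.array(P)/1e3]))[0]-uv for c,uv,P in obs])
r=least_squares(f,[.58,.05,0],loss='soft_l1');p=r.x;print('slicer',p);print(f(p).reshape(-1,2).round(1).tolist())
for lab,uv,z in(('strip a',zt(414,53),.182),('strip b',zt(431,297),.182)):print(lab,inv(p,ray(T,uv,z)).round(4))
z0=.052
st=[(zt(118,450),(10,32,58)),(zt(120,493),(-10,32,58)),(zt(98,449),(11,45,20)),(zt(98,499),(-11,45,20)),(zt(376,409),(21,-75,38)),(zt(440,494),(-17,-100,34)),(zt(440,479),(-9,-100,34))]
g=lambda s:np.concatenate([proj(T,tf(s,[(np.array(P)+[0,0,52])/1e3]))[0]-uv for uv,P in st])
s=least_squares(g,[.5,.13,0],loss='soft_l1').x;print('stick',s,g(s).reshape(-1,2).round(1).tolist());print('stick in slicer',inv(p,[[*s[:2],0]]),s[2]-p[2],'rest world',tf(p,[(-.106,.07,.052)]))
for c,box,n in((T,(215,205,285,265),'T'),(C,(225,175,300,235),'C')):
    if n=='T':
        L,e=fitloaf(c,box,[.61,.15,.1]);print(n,'loaf',L,e)
        print('c,nose,tail in slicer',inv(p,tf(L,[(0,0,.065),(.03,-.045,.058),(.03,.045,.058),(-.03,-.045,.058),(-.03,.045,.058)])).round(4).tolist())
np.save('p.npy',p)
E
```

```text
slicer [0.61374245 0.09061735 0.05073984]
[[-0.4, 0.3], [-0.2, -0.2], [1.3, 2.4], [0.6, 1.2], [0.8, 0.2], [-1.6, -0.5], [0.9, 1.4], [4.2, -0.3], [1.0, -2.3], [2.4, -2.1], [-0.8, -2.0], [-0.4, -0.0]]
strip a [[ 0.0444 -0.0262  0.182 ]]
strip b [[-0.0486 -0.0267  0.182 ]]
stick [0.50431308 0.15760129 0.04575757] [[-0.9, -0.7], [-0.9, 1.0], [-0.2, -0.3], [0.3, 0.2], [0.3, -0.3], [0.7, 0.7], [0.4, -0.4]]
stick in slicer [[-0.10589124  0.07244777  0.        ]] -0.004982275718222004 rest world [[0.5043286  0.15515115 0.052     ]]
T loaf [0.61319037 0.15300137 0.06331891] 0.20190734421018186
c,nose,tail in slicer [[0.0026, 0.0623, 0.065], [0.0332, 0.0177, 0.058], [0.032, 0.1077, 0.058], [-0.0268, 0.017, 0.058], [-0.028, 0.107, 0.058]]
```

Run:
```python
from h import *
T=pickle.load(open('top0.pkl','rb'));p=np.load('p.npy')
im=T["pixels"];h=cv2.cvtColor(im,cv2.COLOR_BGR2HSV)
print(h[235,222:290:3].tolist());print(h[208:260:3,250].tolist())
m=loafmask(T,(215,205,285,265));print(cv2.boundingRect(m),m.sum(),cv2.minAreaRect(cv2.findNonZero(m)))
for a in(.05,.12,.18):
    L,e=fitloaf(T,(205,195,295,275),[.61,.15,a]);print('loaf',L,e,L[2]-p[2])
    print('c,nose,tail in slicer',inv(p,tf(L,[(0,0,.065),(.03,-.045,.058),(.03,.045,.058),(-.03,-.045,.058),(-.03,.045,.058)])).round(4).tolist())
```

```text
[[30, 2, 122], [0, 4, 120], [12, 139, 55], [15, 194, 80], [17, 146, 108], [18, 140, 111], [17, 145, 109], [17, 146, 108], [17, 156, 103], [16, 177, 91], [14, 192, 81], [13, 188, 76], [13, 196, 74], [14, 191, 72], [14, 199, 73], [14, 193, 70], [13, 201, 66], [14, 213, 61], [14, 188, 53], [10, 15, 100], [15, 4, 123], [30, 2, 119], [110, 11, 67]]
[[150, 4, 60], [90, 13, 39], [0, 0, 109], [12, 95, 67], [14, 194, 63], [14, 200, 70], [14, 188, 76], [15, 178, 90], [19, 122, 119], [15, 183, 88], [12, 186, 70], [14, 219, 63], [14, 206, 63], [12, 201, 52], [15, 156, 36], [105, 7, 73], [15, 4, 122], [15, 4, 123]]
(228, 216, 50, 36) 1609 ((252.3076934814453, 233.4615478515625), (33.489376068115234, 50.11003494262695), 82.87498474121094)
loaf [0.61457266 0.15348847 0.15617584] 0.2005369714187597 0.10543599888762677
c,nose,tail in slicer [[0.004, 0.0627, 0.065], [0.0386, 0.0212, 0.058], [0.0291, 0.1107, 0.058], [-0.0211, 0.0148, 0.058], [-0.0306, 0.1043, 0.058]]
loaf [0.61356825 0.15397045 0.05976551] 0.2014531507020183 0.009025669936782041
c,nose,tail in slicer [[0.003, 0.0633, 0.065], [0.0334, 0.0186, 0.058], [0.0326, 0.1085, 0.058], [-0.0266, 0.018, 0.058], [-0.0274, 0.108, 0.058]]
loaf [0.61544192 0.15543867 0.10266196] 0.20223056433900843 0.051922115357105544
c,nose,tail in slicer [[0.005, 0.0647, 0.065], [0.0373, 0.0213, 0.058], [0.0326, 0.1111, 0.058], [-0.0226, 0.0182, 0.058], [-0.0273, 0.108, 0.058]]
```

```bash
cat >> h.py <<'E'
from scipy.spatial.transform import Rotation as Ro
def spose(p,x,y,z,dyaw=0):
    "tool pose, slicer mm: tool x=slicer y, tool y=slicer x, z down"
    P=tf(p,[(x/1e3,y/1e3,z/1e3)])[0];a=p[2]+dyaw+np.pi/2
    return P,Ro.from_matrix(np.c_[[np.cos(a),np.sin(a),0],[np.sin(a),-np.cos(a),0],[0,0,-1]])
def cur(o):
    q=o["tool_rot"];return np.array(o["eef_pos"]),Ro.from_quat([q[1],q[2],q[3],q[0]])
def rows(a,b,n,jaw):
    out=[];P,R=a;rv=(R.inv()*b[1]).as_rotvec()
    for i in range(n):
        d=R.inv().apply((b[0]-a[0])/n)*1e3;out.append([jaw,*d.round(1).tolist(),*(rv/n).round(4).tolist()]);R=R*Ro.from_rotvec(rv/n)
    return out
def where(p,o):
    P,R=cur(o);x=R.as_matrix()[:,0];print('t',round(o["t"],2),'slicer mm',(inv(p,P)[0]*1e3).round(1),'yaw err',round(np.arctan2(x[1],x[0])-np.pi/2-p[2],4),'tilt',R.as_matrix()[:,2].round(3),'F',np.round(o["contact_force"],1),'w',round(o["gripper_width"],3))
E
python3 - <<'E'
from h import *
from station import bot
p=np.load('p.npy');o=bot.get_obs();a=cur(o)
g=spose(p,-106,82,200);m=(np.array([.44,-.25,.25]),a[1]*Ro.from_rotvec([0,0,-.64]))
print(g[0])
for r in rows(a,m,8,.2)+rows(m,g,8,.2):print(r)
E
```

```text
[0.50371999 0.1671357  0.2       ]
[0.2, 41.7, -36.8, 0.4, -0.0, -0.0, -0.08]
[0.2, 44.5, -33.3, 0.4, -0.0, -0.0, -0.08]
[0.2, 47.1, -29.6, 0.4, -0.0, -0.0, -0.08]
[0.2, 49.3, -25.8, 0.4, -0.0, -0.0, -0.08]
[0.2, 51.2, -21.8, 0.4, -0.0, -0.0, -0.08]
[0.2, 52.8, -17.6, 0.4, -0.0, -0.0, -0.08]
[0.2, 54.0, -13.3, 0.4, -0.0, -0.0, -0.08]
[0.2, 54.9, -9.0, 0.4, -0.0, -0.0, -0.08]
[0.2, 47.6, -22.7, 6.3, -0.0001, -0.0002, -0.081]
[0.2, 49.3, -18.8, 6.3, -0.0001, -0.0002, -0.081]
[0.2, 50.6, -14.7, 6.3, -0.0001, -0.0002, -0.081]
[0.2, 51.7, -10.6, 6.3, -0.0001, -0.0002, -0.081]
[0.2, 52.4, -6.4, 6.3, -0.0001, -0.0002, -0.081]
[0.2, 52.7, -2.1, 6.3, -0.0001, -0.0002, -0.081]
[0.2, 52.7, 2.1, 6.3, -0.0001, -0.0002, -0.081]
[0.2, 52.4, 6.4, 6.3, -0.0001, -0.0002, -0.081]
```

>>> drive_tool(series=[0.2, 41.7, -36.8, 0, 0, 0, -0.08, 0.2, 44.5, -33.3, 0, 0, 0, -0.08, 0.2, 47.1, -29.6, 0, 0, 0, -0.08, 0.2, 49.3, -25.8, 0, 0, 0, -0.08, 0.2, 51.2, -21.8, 0, 0, 0, -0.08, 0.2, 52.8, -17.6, 0, 0, 0, -0.08, 0.2, 54, -13.3, 0, 0, 0, -0.08, 0.2, 54.9, -9, 0, 0, 0, -0.08])

```text
t: 1.1
eef_pos: [0.4407, -0.2488, 0.2532]
tool_rot: [-0.0, 0.883, 0.469, -0.0]
contact_force: [0.4, -0.9, 0.8]
gripper_width: 0.599
```

>>> drive_tool(series=[0.2, 47.6, -22.7, 6, 0, 0, -0.081, 0.2, 49.3, -18.8, 6, 0, 0, -0.081, 0.2, 50.6, -14.7, 6, 0, 0, -0.081, 0.2, 51.7, -10.6, 6, 0, 0, -0.081, 0.2, 52.4, -6.4, 6, 0, 0, -0.081, 0.2, 52.7, -2.1, 6, 0, 0, -0.081, 0.2, 52.7, 2.1, 6, 0, 0, -0.081, 0.2, 52.4, 6.4, 6, 0, 0, -0.081, 0.2, 0, 0, 0, 0, 0, 0])

```text
t: 2.22
eef_pos: [0.5033, 0.1716, 0.2049]
tool_rot: [-0.001, 0.686, 0.728, 0.001]
contact_force: [-0.7, -0.6, -0.1]
gripper_width: 0.599
```

```bash
cat > now.py <<'E'
from h import *
from station import bot
p=np.load('p.npy');o=bot.get_obs();where(p,o)
E
cat > corr.py <<'E'
import sys
from now import *
v=[float(x) for x in sys.argv[1:]]
for r in rows(cur(o),spose(p,*v[:3]),int(v[3]) if len(v)>3 else 1,0):print(r)
E
python3 corr.py -106 82 200
```

```text
t 2.23 slicer mm [-106.2   86.5  204.9] yaw err 0.008 tilt [-0.001  0.003 -1.   ] F [-0.7 -0.6 -0.1] w 0.599
[0, -4.5, 0.1, 4.9, -0.0007, -0.0029, 0.008]
```

>>> drive_tool(series=[0.2, -4.5, 0, 25, 0, -0.003, 0.008, 0.2, 0, 0, 40, 0, 0, 0, 0.2, 0, 0, 30, 0, 0, 0, 0.2, 0, 0, 12, 0, 0, 0, 0.2, 0, 0, 0, 0, 0, 0])

```text
t: 2.85
eef_pos: [0.5041, 0.1613, 0.098]
tool_rot: [0.001, 0.692, 0.722, -0.002]
contact_force: [0.2, 0.1, 0.7]
gripper_width: 0.6
```

```bash
python3 corr.py -106 82 98
```

```text
t 2.85 slicer mm [-105.9   76.2   98. ] yaw err -0.0085 tilt [-0.001 -0.004 -1.   ] F [0.2 0.1 0.7] w 0.6
[0, 5.8, -0.2, -0.0, -0.0012, 0.0036, -0.0085]
```

>>> drive_tool(series=[0.2, 6, 0, 0, 0, 0.003, -0.007, 0.2, 0, 0, 0, 0, 0, 0, -1, 0, 0, 0, 0, 0, 0, -1, 0, 0, 0, 0, 0, 0, -1, 0, 0, 0, 0, 0, 0, -1, 0, 0, 0, 0, 0, 0], force=60)

```text
t: 3.6
eef_pos: [0.5043, 0.168, 0.0987]
tool_rot: [0.0, 0.689, 0.724, 0.0]
contact_force: [-0.6, -0.7, 5.9]
gripper_width: 0.23
```

```bash
python3 now.py
```

```text
t 3.6 slicer mm [-105.4   82.8   98.7] yaw err -0.0009 tilt [ 0. -0. -1.] F [-0.6 -0.7  5.9] w 0.23
```

>>> drive_tool(series=[-1, 0, 0, -17, 0, 0, 0, -1, 0, 0, -20, 0, 0, 0, -1, 18, 12, 0, 0, 0, 0, -1, 18, 17, 0, 0, 0, 0, -1, 18, 17, 0, 0, 0, 0, -1, 0, 0, 0, 0, 0, 0])

```text
t: 4.35
eef_pos: [0.548, 0.226, 0.1361]
tool_rot: [-0.0, 0.689, 0.725, 0.001]
contact_force: [-0.4, -0.5, -0.9]
gripper_width: 0.225
```

```bash
cat > snap.py <<'E'
import sys
from now import *
n=sys.argv[1];f=4
T=bot.read_camera('top');pickle.dump(T,open(n+'.pkl','wb'))
C=bot.read_camera('scene');pickle.dump(C,open(n+'s.pkl','wb'))
def ov(c,x0,y0,w,h,f):
    b=cv2.convertScaleAbs(cv2.resize(c["pixels"][y0:y0+h,x0:x0+w],None,fx=f,fy=f,interpolation=cv2.INTER_CUBIC),alpha=1.3)
    for z,k in((36,(0,255,0)),(80,(255,255,0))):
        q=[(proj(c,tf(p,[(x/1e3,y/1e3,z/1e3)]))[0]-[x0,y0]+.5)*f for x,y in((45,-105),(45,140),(-69,140),(-69,-105))]
        cv2.polylines(b,[np.int32(np.round(q))],False,k,1)
    return b
a=ov(T,195,185,190,145,4);b=ov(C,170,140,180,150,4)
cv2.imwrite(f'pics/{n}.png',a);cv2.imwrite(f'pics/{n}s.png',b)
E
python3 snap.py a
```

```text
t 4.35 slicer mm [-58.8 138.5 136.1] yaw err 0.0006 tilt [ 0.001  0.002 -1.   ] F [-0.4 -0.5 -0.9] w 0.225
```

View pics/a.png

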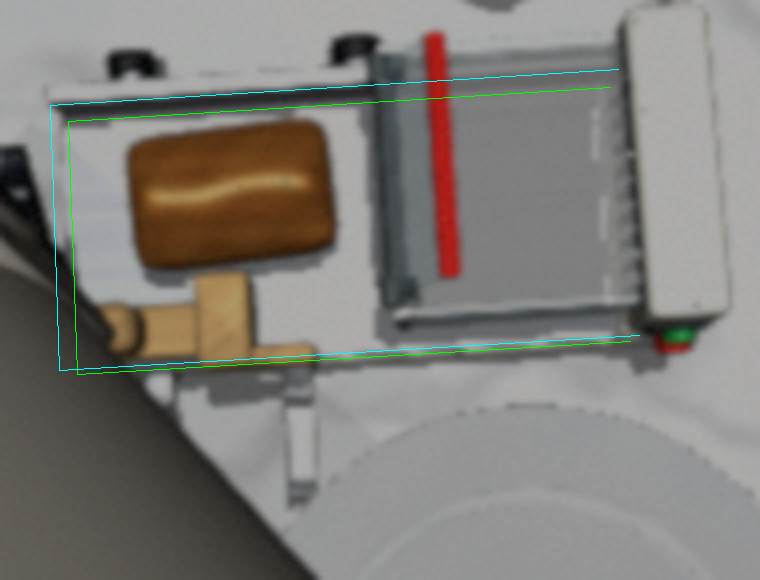

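The view shows the loaf still askew at (230,195), with its front nearer the fence. The held stick's heel at (222,310) is opposite the loaf's middle. Next I lower it and push sideways with the heel's flank.

>>> drive_tool(series=[-1, 0, 0, 18, 0, 0, 0, -1, 0, 0, 17, 0, 0, 0, -1, 0, 5, 0, 0, 0, 0, -1, 0, 4, 2, 0, 0, 0, -1, 0, 3, 3, 0, 0, 0, -1, 0, 2, 3, 0, 0, 0, -1, 0, 2, 0, 0, 0, 0, -1, 0, 2, 0, 0, 0, 0, -1, 0, 2, 0, 0, 0, 0, -1, 0, 1, 0, 0, 0, 0, -1, 0, 1, 0, 0, 0, 0, -1, 0, 0, 0, 0, 0, 0])

```text
t: 5.95
eef_pos: [0.5694, 0.2253, 0.0923]
tool_rot: [0.0, 0.689, 0.725, 0.0]
contact_force: [-1.0, 0.4, -1.8]
gripper_width: 0.227
```

```bash
python3 snap.py b
```

```text
t 5.95 slicer mm [-37.4 136.8  92.3] yaw err -0.0007 tilt [ 0.  0. -1.] F [-1.   0.4 -1.8] w 0.227
```

View pics/b.png

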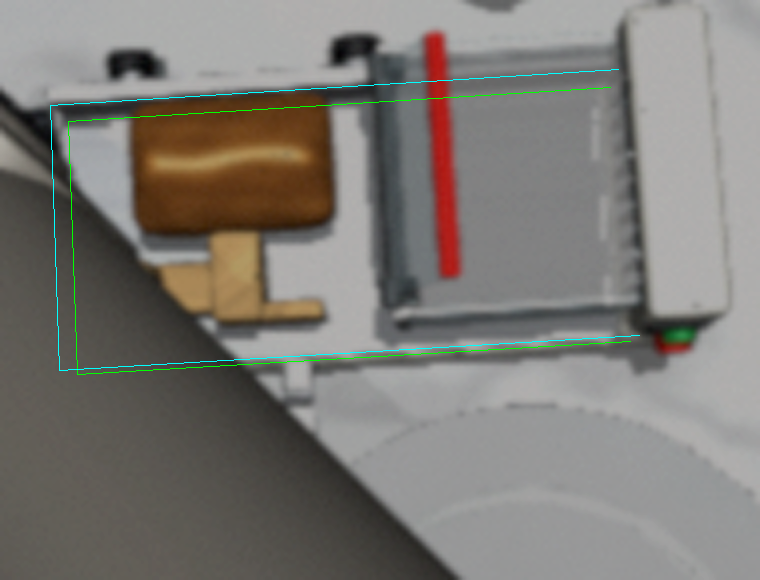

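The loaf at (232,165) is now nearly flat on the fence. The force is still small, so I'll press the last few millimetres.

>>> drive_tool(series=[-1, 0, 1, 0, 0, 0, 0, -1, 0, 1, 0, 0, 0, 0, -1, 0, 0, 0, 0, 0, 0])

```text
t: 6.42
eef_pos: [0.5707, 0.2253, 0.0922]
tool_rot: [-0.0, 0.689, 0.724, -0.001]
contact_force: [-4.2, -0.5, 0.8]
gripper_width: 0.225
```

>>> drive_tool(series=[-1, 0, 1, 0, 0, 0, 0, -1, 0, 0, 0, 0, 0, 0])

```text
t: 6.68
eef_pos: [0.5709, 0.2254, 0.092]
tool_rot: [-0.001, 0.689, 0.724, -0.001]
contact_force: [-6.5, -0.1, 2.1]
gripper_width: 0.224
```

```bash
python3 now.py
```

```text
t 6.67 slicer mm [-36.  136.8  92. ] yaw err -0.0009 tilt [-0.003 -0.001 -1.   ] F [-6.5 -0.1  2.1] w 0.224
```

>>> drive_tool(series=[-1, 0, -7, 0, 0, 0, 0, -1, 0, -8, 0, 0, 0, 0, -1, 31, 0, 0, 0, 0, 0, -1, 31, 0, 0, 0, 0, 0, -1, 31, 0, 0, 0, 0, 0, -1, 0, 19, 3, 0, 0, 0, -1, 0, 20, 3, 0, 0, 0, -1, 0, 0, 0, 0, 0, 0])

```text
t: 7.68
eef_pos: [0.593, 0.319, 0.0861]
tool_rot: [0.0, 0.69, 0.724, 0.001]
contact_force: [-0.1, 0.0, -1.4]
gripper_width: 0.229
```

```bash
python3 corr.py -10 228 86
```

```text
t 7.67 slicer mm [ -9.1 229.2  86.1] yaw err -0.0023 tilt [ 0.001  0.    -1.   ] F [-0.1  0.  -1.4] w 0.229
[0, -1.2, -0.9, 0.1, 0.0013, -0.0, -0.0023]
```

>>> drive_tool(series=[-1, -12, 0, 0, 0, 0, 0, -1, -12, 0, 0, 0, 0, 0, -1, -6, 0, 0, 0, 0, 0, -1, -3, 0, 0, 0, 0, 0, -1, -2, 0, 0, 0, 0, 0, -1, 0, 1.5, 0, 0, 0, 0, -1, 0, 1, 0, 0, 0, 0, -1, 0, 0, 0, 0, 0, 0])

```text
t: 8.68
eef_pos: [0.5959, 0.285, 0.0863]
tool_rot: [-0.0, 0.689, 0.725, 0.0]
contact_force: [0.2, -0.5, -0.7]
gripper_width: 0.228
```

```bash
python3 snap.py c
```

```text
t 8.68 slicer mm [ -7.9 195.1  86.3] yaw err -0.0005 tilt [ 0.  0. -1.] F [ 0.2 -0.5 -0.7] w 0.228
```

View pics/c.png

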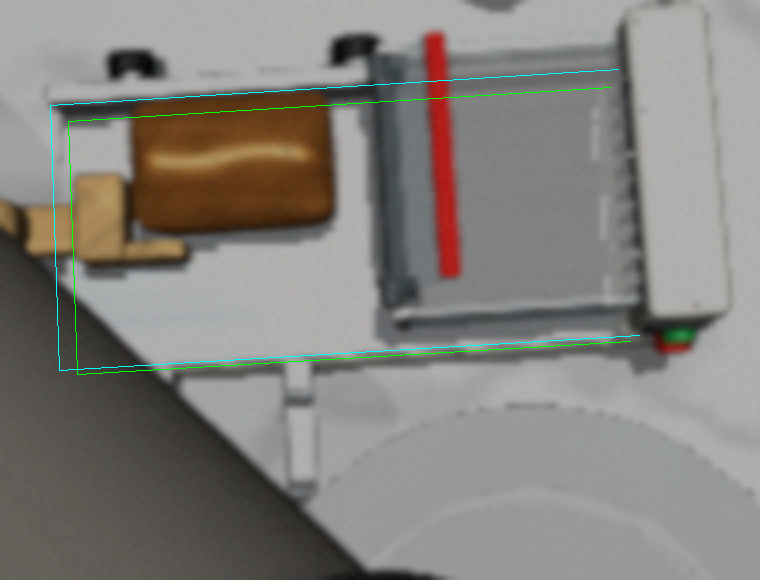

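The prong at (155,250) lies along the loaf's near side and the heel is a few mm behind its tail. I'll close both gaps and begin feeding gently.

>>> drive_tool(series=[-1, 0, 1, 0, 0, 0, 0, -1, 0, 1, 0, 0, 0, 0, -1, -2, 0.5, 0, 0, 0, 0, -1, -2, 0, 0, 0, 0, 0, -1, -2, 0, 0, 0, 0, 0, -1, 0, 0, 0, 0, 0, 0])

```text
t: 9.52
eef_pos: [0.598, 0.2791, 0.0861]
tool_rot: [-0.0, 0.689, 0.725, -0.0]
contact_force: [-3.5, 2.2, -1.7]
gripper_width: 0.227
```

```bash
python3 now.py
```

```text
t 9.53 slicer mm [ -6.2 189.1  86.1] yaw err -0.0006 tilt [-0.001  0.    -1.   ] F [-3.5  2.2 -1.7] w 0.227
```

>>> drive_tool(series=[-1, -4, 0, 0, 0, 0, 0, -1, -4, 0, 0, 0, 0, 0, -1, -4, 0, 0, 0, 0, 0, -1, -3, 0, 0, 0, 0, 0, -1, 0, 0, 0, 0, 0, 0])

```text
t: 10.15
eef_pos: [0.5988, 0.2637, 0.0861]
tool_rot: [-0.0, 0.689, 0.725, -0.001]
contact_force: [-4.6, 2.2, -1.7]
gripper_width: 0.224
```

```bash
python3 snap.py d
```

```text
t 10.15 slicer mm [ -6.1 173.6  86.1] yaw err -0.0009 tilt [-0.001 -0.    -1.   ] F [-4.6  2.2 -1.7] w 0.224
```

View pics/d.png

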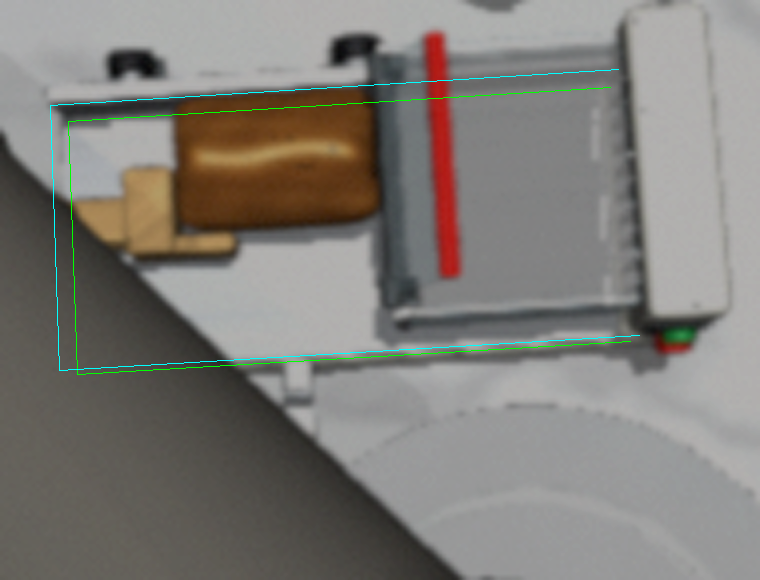

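The loaf runs flat along the fence, its nose just at the mouth (378,150), and the stick is seated in the bird's mouth. I'll feed on.

>>> drive_tool(series=[-1, -4, 0, 0, 0, 0, 0, -1, -5, 0, 0, 0, 0, 0, -1, -5, 0, 0, 0, 0, 0, -1, -5, 0, 0, 0, 0, 0, -1, -5, 0, 0, 0, 0, 0, -1, -5, 0, 0, 0, 0, 0, -1, -5, 0, 0, 0, 0, 0, -1, -4, 0, 0, 0, 0, 0, -1, 0, 0, 0, 0, 0, 0])

```text
t: 11.38
eef_pos: [0.6009, 0.2255, 0.0861]
tool_rot: [-0.0, 0.689, 0.724, -0.001]
contact_force: [-4.3, 2.3, -1.1]
gripper_width: 0.222
```

```bash
python3 now.py
```

```text
t 11.38 slicer mm [ -6.  135.3  86.1] yaw err -0.0011 tilt [-0.001 -0.001 -1.   ] F [-4.3  2.3 -1.1] w 0.222
```

Steady forces and a straight course; 65 mm to go.

>>> drive_tool(series=[-1, -5, 0, 0, 0, 0, 0, -1, -5, 0, 0, 0, 0, 0, -1, -5, 0, 0, 0, 0, 0, -1, -5, 0, 0, 0, 0, 0, -1, -5, 0, 0, 0, 0, 0, -1, -5, 0, 0, 0, 0, 0, -1, -5, 0, 0, 0, 0, 0, -1, -5, 0, 0, 0, 0, 0, -1, -5, 0, 0, 0, 0, 0, -1, -5, 0, 0, 0, 0, 0, -1, -5, 0, 0, 0, 0, 0, -1, 0, 0, 0, 0, 0, 0])

```text
t: 12.88
eef_pos: [0.6039, 0.17, 0.086]
tool_rot: [0.0, 0.689, 0.724, -0.001]
contact_force: [-4.2, 0.1, -1.2]
gripper_width: 0.23
```

```bash
python3 now.py
```

```text
t 12.88 slicer mm [-5.8 79.8 86. ] yaw err -0.0015 tilt [-0.001 -0.001 -1.   ] F [-4.2  0.1 -1.2] w 0.23
```

>>> drive_tool(series=[-1, -3, 0, 0, 0, 0, 0, -1, -2, 0, 0, 0, 0, 0, -1, -2, 0, 0, 0, 0, 0, -1, -1, 0, 0, 0, 0, 0, -1, 0, 0, 0, 0, 0, 0])

```text
t: 13.5
eef_pos: [0.6042, 0.1633, 0.0862]
tool_rot: [-0.0, 0.689, 0.725, -0.0]
contact_force: [-3.5, 2.5, -1.3]
gripper_width: 0.225
```

>>> drive_tool(series=[-1, -1, 0, 0, 0, 0, 0, -1, -1, 0, 0, 0, 0, 0, -1, 0, 0, 0, 0, 0, 0])

```text
t: 13.88
eef_pos: [0.6043, 0.1614, 0.0862]
tool_rot: [-0.0, 0.689, 0.725, -0.0]
contact_force: [-3.8, 2.6, -2.5]
gripper_width: 0.226
```

```bash
python3 now.py
```

```text
t 13.88 slicer mm [-5.9 71.2 86.2] yaw err -0.0004 tilt [-0.  0. -1.] F [-3.8  2.6 -2.5] w 0.226
```

>>> drive_tool(series=[-1, -1, 0, 0, 0, 0, 0, -1, -1, 0, 0, 0, 0, 0, -1, 0, 0, 0, 0, 0, 0])

```text
t: 14.25
eef_pos: [0.6043, 0.1601, 0.0863]
tool_rot: [-0.001, 0.689, 0.725, 0.0]
contact_force: [-4.2, 3.9, -1.6]
gripper_width: 0.226
```

>>> drive_tool(series=[-1, -1, 0, 0, 0, 0, 0, -1, -1, 0, 0, 0, 0, 0, -1, 0, 0, 0, 0, 0, 0])

```text
t: 14.62
eef_pos: [0.6042, 0.16, 0.0866]
tool_rot: [-0.001, 0.688, 0.725, 0.001]
contact_force: [-5.3, 8.0, -2.1]
gripper_width: 0.228
```

```bash
python3 now.py
```

```text
t 14.62 slicer mm [-6.  69.8 86.6] yaw err 0.0014 tilt [ 0.     0.004 -1.   ] F [-5.3  8.  -2.1] w 0.228
```

The feed stopped at y = 69.8 (predicted 70.4) with the force rising, so the loaf is against the blades. I'll hold for a moment and check with a picture.

>>> drive_tool(series=[-1, 0, 0, 0, 0, 0, 0, -1, 0, 0, 0, 0, 0, 0, -1, 0, 0, 0, 0, 0, 0])

```text
t: 15.0
eef_pos: [0.6042, 0.16, 0.0865]
tool_rot: [-0.001, 0.688, 0.725, 0.001]
contact_force: [-5.4, 7.1, -2.1]
gripper_width: 0.228
```

```bash
python3 snap.py e
```

```text
t 15.0 slicer mm [-6.  69.7 86.5] yaw err 0.0013 tilt [ 0.     0.003 -1.   ] F [-5.4  7.1 -2.1] w 0.228
```

View pics/e.png

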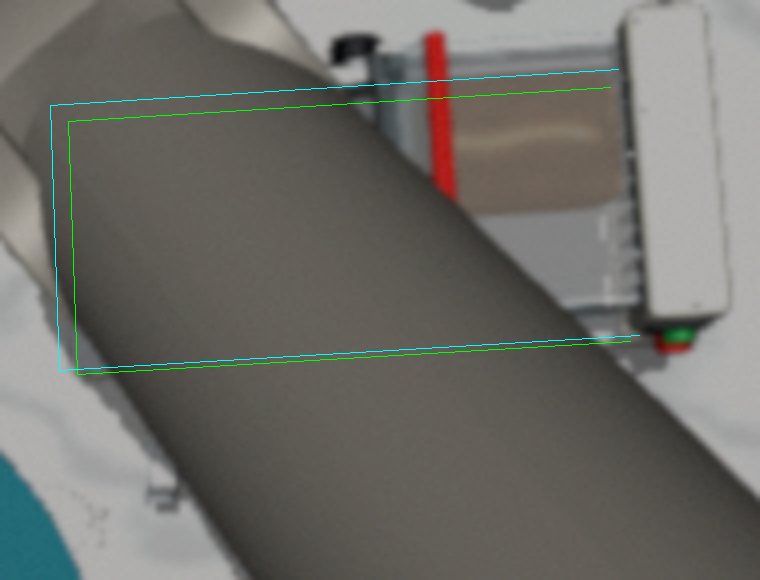

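The loaf sits against the blades (620,150) and flat along the fence under the hood. I'll back off sideways, withdraw and go over the rest.

>>> drive_tool(series=[-1, 1.5, -1.5, 0, 0, 0, 0, -1, 0, -3, 0, 0, 0, 0, -1, 6, 0, 0, 0, 0, 0, -1, 12, 0, 0, 0, 0, 0, -1, 15, 0, 0, 0, 0, 0, -1, 14, 0, 0, 0, 0, 0, -1, 0, 0, -25, 0, 0, 0, -1, 0, 0, -25, 0, 0, 0, -1, 0, -30, 0, 0, 0, 0, -1, 0, -34, 0, 0, 0, 0, -1, 0, -31, 0, 0, 0, 0, -1, 0, 0, 0, 0, 0, 0])

```text
t: 16.6
eef_pos: [0.5006, 0.2012, 0.1363]
tool_rot: [-0.0, 0.688, 0.726, -0.001]
contact_force: [0.9, 0.5, -1.2]
gripper_width: 0.224
```

```bash
python3 corr.py -105.5 81 125 2
```

```text
t 16.6 slicer mm [-107.4  116.2  136.3] yaw err 0.0022 tilt [-0.001 -0.001 -1.   ] F [ 0.9  0.5 -1.2] w 0.224
[0, -17.6, 0.9, 5.7, -0.0006, 0.0005, 0.0011]
[0, -17.6, 0.9, 5.7, -0.0006, 0.0005, 0.0011]
```

>>> drive_tool(series=[-1, -17.6, 0.9, 5, 0, 0, 0.001, -1, -17.6, 0.9, 5, 0, 0, 0.001, -1, 0, 0, 0, 0, 0, 0, -1, 0, 0, 0, 0, 0, 0])

```text
t: 17.1
eef_pos: [0.5068, 0.1653, 0.1262]
tool_rot: [-0.0, 0.69, 0.724, 0.0]
contact_force: [-0.4, 0.0, -0.5]
gripper_width: 0.227
```

```bash
python3 corr.py -105.5 81 99; python3 snap.py f
```

```text
t 17.1 slicer mm [-103.    80.   126.2] yaw err -0.0037 tilt [-0.     0.001 -1.   ] F [-0.4  0.  -0.5] w 0.227
[0, 0.9, -2.5, 27.2, -0.0, -0.0005, -0.0037]
t 17.1 slicer mm [-103.    80.   126.2] yaw err -0.0037 tilt [-0.     0.001 -1.   ] F [-0.4  0.  -0.5] w 0.227
```

View pics/fs.png

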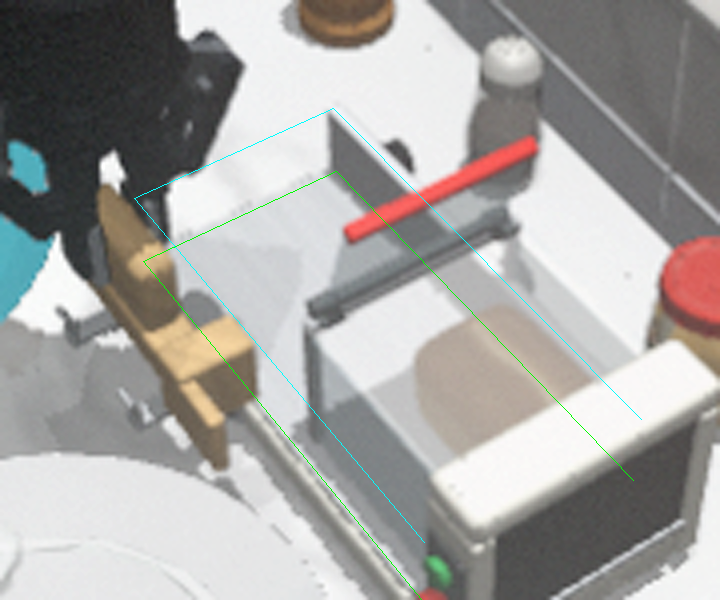

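The stick hangs level over its brackets and the loaf is home under the hood at (500,390). Lowering with a -2.5 mm sideways correction.

>>> drive_tool(series=[-1, 0.5, -2.5, 0, 0, 0, -0.003, -1, 0, 0, 10, 0, 0, 0, -1, 0, 0, 10, 0, 0, 0, -1, 0, 0, 0, 0, 0, 0])

```text
t: 17.7
eef_pos: [0.5032, 0.1655, 0.1051]
tool_rot: [-0.001, 0.689, 0.725, -0.001]
contact_force: [-0.1, -0.0, -1.1]
gripper_width: 0.223
```

```bash
python3 corr.py -105.5 81 99
```

```text
t 17.7 slicer mm [-106.6   80.4  105.1] yaw err 0.0004 tilt [-0.002 -0.001 -1.   ] F [-0.1 -0.  -1.1] w 0.223
[0, 0.6, 1.1, 6.1, -0.0022, 0.0006, 0.0004]
```

>>> drive_tool(series=[-1, 0, 1, 3, 0, 0, 0, -1, 0, 0, 2.5, 0, 0, 0, -1, 0, 0, 0, 0, 0, 0, -0.2, 0, 0, 0, 0, 0, 0, 0.2, 0, 0, 0, 0, 0, 0, 0.2, 0, 0, 0, 0, 0, 0, 0.2, 0, 0, 0, 0, 0, 0])

```text
t: 18.58
eef_pos: [0.505, 0.1658, 0.1009]
tool_rot: [0.0, 0.689, 0.725, 0.0]
contact_force: [0.5, 0.0, 0.4]
gripper_width: 0.603
```

```bash
python3 now.py
```

```text
t 18.57 slicer mm [-104.8   80.6  100.9] yaw err 0.0002 tilt [ 0.  0. -1.] F [0.5 0.  0.4] w 0.603
```

>>> drive_tool(series=[0.2, 0, 0, -15, 0, 0, 0, 0.2, 0, 0, -40, 0, 0, 0, -1, 0, 0, -50, 0, 0, 0, -1, 0, 0, -54, 0, 0, 0, -1, -28, 21, 0, 0, 0, 0, -1, -42, 31, 0, 0, 0, 0, -1, -42, 31, 0, 0, 0, 0, -1, -28, 21, 0, 0, 0, 0, -1, 0, 0, 0, 0, 0, 0, -1, 0, 0, 0, 0, 0, 0])

```text
t: 19.82
eef_pos: [0.6155, 0.0324, 0.2604]
tool_rot: [-0.0, 0.689, 0.725, 0.0]
contact_force: [-0.2, 0.3, 0.2]
gripper_width: -0.001
```

```bash
python3 corr.py 0 -58 176 4
```

```text
t 19.82 slicer mm [ -1.2 -58.2 260.4] yaw err 0.0012 tilt [ 0.     0.001 -1.   ] F [-0.2  0.3  0.2] w -0.001
[0, 0.0, 0.3, 21.1, 0.0, -0.0002, 0.0003]
[0, 0.0, 0.3, 21.1, 0.0, -0.0002, 0.0003]
[0, 0.1, 0.3, 21.1, 0.0, -0.0002, 0.0003]
[0, 0.1, 0.3, 21.1, 0.0, -0.0002, 0.0003]
```

>>> drive_tool(series=[-1, 0, 0, 30, 0, 0, 0, -1, 0, 0, 30, 0, 0, 0, -1, 0, 0, 24, 0, 0, 0, -1, 0, 0, 0, 0, 0, 0, -1, 10, 0, 0, 0, 0, 0, -1, 10, 0, 0, 0, 0, 0, -1, 10, 0, 0, 0, 0, 0, -1, 10, 0, 0, 0, 0, 0, -1, 10, 0, 0, 0, 0, 0, -1, 10, 0, 0, 0, 0, 0])

```text
t: 21.08
eef_pos: [0.6128, 0.0919, 0.1757]
tool_rot: [-0.0, 0.689, 0.725, -0.0]
contact_force: [-0.1, 0.1, -1.3]
gripper_width: -0.002
```

>>> drive_tool(series=[-1, 0, 0, 0, 0, 0, 0, -1, 0, 0, -40, 0, 0, 0, -1, 0, 0, -45, 0, 0, 0, -1, -50, 0, -20, 0, 0, 0, -1, -60, 0, 0, 0, 0, 0, -1, -60, 0, 0, 0, 0, 0, -1, -60, 0, 0, 0, 0, 0, -1, -60, 0, 0, 0, 0, 0, -1, -40, 0, 0, 0, 0, 0, -1, 0, 0, 0, 0, 0, 0])

```text
t: 22.32
eef_pos: [0.6285, -0.2443, 0.28]
tool_rot: [0.0, 0.692, 0.722, -0.001]
contact_force: [-0.1, 0.1, -0.9]
gripper_width: 0.002
```

```bash
python3 snap.py g
python3 - <<'E'
import cv2,numpy as np
a=cv2.imread('pics/g.png');b=cv2.imread('pics/gs.png')
h=560;cv2.imwrite('pics/gg.png',np.vstack([cv2.resize(a,(390,298)),cv2.resize(b,(390,298))]) if 0 else np.hstack([cv2.resize(a,(400,305)),cv2.resize(b,(400,305))]))
E
```

```text
t 22.32 slicer mm [  -2.3 -335.2  280. ] yaw err -0.0077 tilt [-0.001 -0.002 -1.   ] F [-0.1  0.1 -0.9] w 0.002
```

View pics/gg.png

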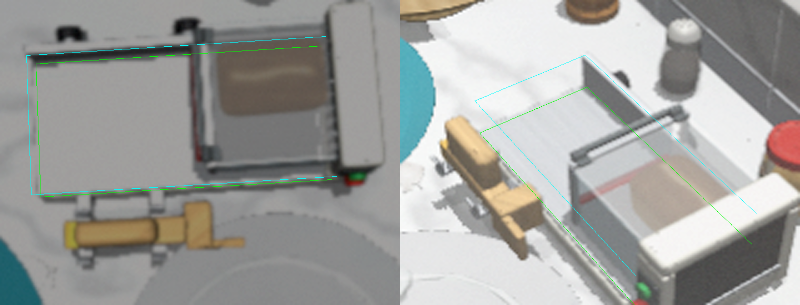

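Left panel: the loaf is at the blades and the stick is in its rest. Right panel: the red strip is down across the mouth at (615,185). I'll run one numeric check against the first picture, let things settle, and hand in.

>>> drive_tool(series=[-1, 0, 0, 0, 0, 0, 0, -1, 0, 0, 0, 0, 0, 0, -1, 0, 0, 0, 0, 0, 0, -1, 0, 0, 0, 0, 0, 0])

```text
t: 22.92
eef_pos: [0.6298, -0.238, 0.2809]
tool_rot: [0.0, 0.689, 0.725, -0.0]
contact_force: [-0.0, -0.2, -0.0]
gripper_width: -0.0
```

Run:
```python
from now import *
A=pickle.load(open('top0.pkl','rb'));B=bot.read_camera('top');S=bot.read_camera('scene')
def sh(x0,y0,x1,y1):
    t=cv2.resize(A["pixels"][y0:y1,x0:x1],None,fx=4,fy=4);i=cv2.resize(B["pixels"][y0-8:y1+8,x0-8:x1+8],None,fx=4,fy=4)
    _,v,_,l=cv2.minMaxLoc(cv2.matchTemplate(i,t,cv2.TM_CCOEFF_NORMED));return round(v,3),(l[0]-32)/4,(l[1]-32)/4
for n,b in dict(stick=(222,280,312,308),grip=(222,288,270,306),head=(278,280,312,308),jam=(352,136,388,176),honey=(306,140,342,182),salt=(208,144,234,176)).items():print(n,sh(*b),'px shift')
h=cv2.cvtColor(S["pixels"],cv2.COLOR_BGR2HSV);m=(((h[...,0]<6)|(h[...,0]>174))&(h[...,1]>90)).astype(np.uint8);m[:, :240]=0;m[:,330:]=0
m[:210]=0;m[260:]=0
ys,xs=np.nonzero(m);print('strip px',xs.mean(),ys.mean(),xs.min(),xs.max());print('expected shut strip',proj(S,tf(p,[(-.049,-.004,.053),(-.002,-.004,.053),(.045,-.004,.053)])))
```

```text
t 22.93 slicer mm [  -0.6 -329.   280.9] yaw err 0.0008 tilt [ 0. -0. -1.] F [-0.  -0.2 -0. ] w -0.0
stick (0.926, 0.75, -1.0) px shift
grip (0.942, 0.75, -1.5) px shift
head (0.974, 1.0, -1.25) px shift
jam (1.0, 0.0, 0.0) px shift
honey (0.999, 0.0, 0.0) px shift
salt (0.996, 0.0, 0.0) px shift<stdin>:9: RuntimeWarning: Mean of empty slice.
  ret = ret.dtype.type(ret / rcount)
Traceback (most recent call last):
ValueError: zero-size array to reduction operation minimum which has no identity
```

Run:
```python
from now import *
S=pickle.load(open('gs.pkl','rb'))
print('expected shut strip',proj(S,tf(p,[(-.049,-.004,.053),(-.002,-.004,.053),(.045,-.004,.053)])).round(1).tolist())
im=S["pixels"].astype(int);m=(im[...,2]-np.maximum(im[...,1],im[...,0]))>25;m[:215]=0;m[250:]=0;m[:,:235]=0;m[:,300:]=0
ys,xs=np.nonzero(m);print('seen',xs.min(),ys[xs==xs.min()].mean(),xs.max(),ys[xs==xs.max()].mean(),len(xs))
```

```text
t 23.02 slicer mm [  -0.7 -329.2  280.8] yaw err 0.0004 tilt [ 0. -0. -1.] F [-0.8  0.2  0.1] w -0.0
expected shut strip [[252.8, 241.0], [274.2, 229.8], [294.7, 219.0]]
seen 252 238.0 273 227.0 25
```

Run:
```python
from now import *
S=pickle.load(open('gs.pkl','rb'));T=pickle.load(open('g.pkl','rb'))
f=lambda c,a:proj(c,tf(p,[(x,-.004+.066*np.sin(a),.119-.066*np.cos(a)) for x in(-.049,.045)])).round(1).tolist()
print('scene open: seen (256.8,198.2)-(303.6,176.2)',f(S,3.45))
for a in(0,.1,.2):print(a,'scene',f(S,a),'top',f(T,a))
def red(c,b,t):
    x0,y0,x1,y1=b;im=c["pixels"].astype(int)[y0:y1,x0:x1];w=im[...,2]-np.maximum(im[...,1],im[...,0])
    for x in range(0,x1-x0,5):
        k=np.clip(w[:,x]-t,0,None)
        if k.sum():print(x+x0,round((k*np.arange(y0,y1)).sum()/k.sum(),1),end=' | ')
    print()
red(S,(245,215,300,250),8)
im=T["pixels"].astype(int)[200:275,270:315];w=im[...,2]-np.maximum(im[...,1],im[...,0]);ys,xs=np.nonzero(w>15);print('top red',sorted({(int(y+200),round(float(xs[ys==y].mean()+270),1)) for y in ys})[::4])
```

```text
t 23.02 slicer mm [  -0.7 -329.2  280.8] yaw err 0.0004 tilt [ 0. -0. -1.] F [-0.8  0.2  0.1] w -0.0
scene open: seen (256.8,198.2)-(303.6,176.2) [[256.9, 197.2], [304.2, 174.4]]
0 scene [[252.8, 241.0], [294.7, 219.0]] top [[293.9, 261.3], [290.8, 208.2]]
0.1 scene [[250.8, 238.6], [292.6, 216.8]] top [[290.1, 261.6], [287.0, 208.4]]
0.2 scene [[248.8, 235.9], [290.6, 214.3]] top [[286.4, 261.7], [283.3, 208.5]]
255 236.4 | 260 233.5 | 265 231.0 | 270 228.4 | 275 225.9 | 280 227.5 | 285 226.6 | 290 228.9 | 295 231.3 | 
top red [(217, 286.0), (250, 288.0), (254, 288.0), (258, 289.0)]
```

Run:
```python
from now import *
def red(c,t):
    x0,y0,x1,y1=245,215,280,250;im=c["pixels"].astype(int)[y0:y1,x0:x1];w=im[...,2]-np.maximum(im[...,1],im[...,0]);r=[]
    for x in range(0,x1-x0,5):
        k=np.clip(w[:,x]-t,0,None);r.append((x+x0,round((k*np.arange(y0,y1)).sum()/max(k.sum(),1),1)))
    return r
S0=pickle.load(open('gs.pkl','rb'));S=bot.read_camera('scene');T=bot.read_camera('top');o=bot.get_obs();print(o["t"])
print(red(S0,8));print(red(S,8))
def crop(c,x0,y0,w,h,f):return cv2.convertScaleAbs(cv2.resize(c["pixels"][y0:y0+h,x0:x0+w],None,fx=f,fy=f,interpolation=cv2.INTER_CUBIC),alpha=1.5)
cv2.imwrite('pics/h.png',np.hstack([crop(S,235,165,90,90,4.4),crop(T,270,190,90,90,4.4)]))
```

```text
t 23.02 slicer mm [  -0.7 -329.2  280.8] yaw err 0.0004 tilt [ 0. -0. -1.] F [-0.8  0.2  0.1] w -0.0
23.125
[(245, np.float64(0.0)), (250, np.float64(0.0)), (255, np.float64(236.4)), (260, np.float64(233.5)), (265, np.float64(231.0)), (270, np.float64(228.4)), (275, np.float64(225.9))]
[(245, np.float64(0.0)), (250, np.float64(0.0)), (255, np.float64(236.4)), (260, np.float64(233.5)), (265, np.float64(231.0)), (270, np.float64(228.5)), (275, np.float64(225.7))]
```

View pics/h.png

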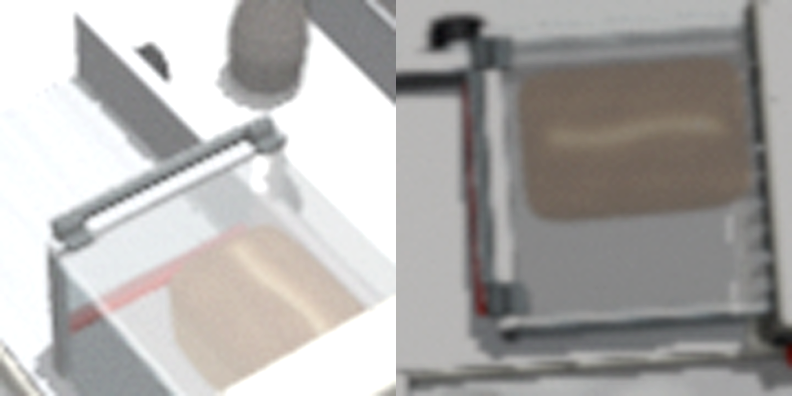

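The flap is at rest, but the strip sits a few px outside where I'd expect it at angle 0. That could be an offset of the strip or the flap hanging about 0.1 rad ajar. There is plenty of time, so I'll test it with a gentle touch from outside.

>>> drive_tool(series=[-1, 60, 0, 0, 0, 0, 0, -1, 60, 0, 0, 0, 0, 0, -1, 60, 0, 0, 0, 0, 0, -1, 60, 0, 0, 0, 0, 0, -1, 60, 0, 0, 0, 0, 0, -1, 50, 0, 0, 0, 0, 0, -1, 35, 0, 0, 0, 0, 0, -1, 0, 0, 0, 0, 0, 0, -1, 0, 0, 0, 0, 0, 0])

```text
t: 24.25
eef_pos: [0.6103, 0.1453, 0.2806]
tool_rot: [0.0, 0.689, 0.725, -0.0]
contact_force: [0.2, -1.1, -0.1]
gripper_width: -0.001
```

```bash
python3 corr.py 0 40 98 5;python3 - <<'E'
from h import *
p=np.load('p.npy');T=pickle.load(open('top0.pkl','rb'));print(proj(T,tf(p,[(-.049,-.004,.119),(.045,-.004,.119)])))
E
```

```text
t 24.25 slicer mm [ -0.7  54.8 280.6] yaw err -0.0004 tilt [-0.    -0.001 -1.   ] F [ 0.2 -1.1 -0.1] w -0.001
[0, -2.9, 0.1, 36.5, -0.0, 0.0002, -0.0001]
[0, -2.9, 0.1, 36.5, -0.0, 0.0002, -0.0001]
[0, -2.9, 0.1, 36.5, -0.0, 0.0002, -0.0001]
[0, -2.9, 0.1, 36.5, -0.0, 0.0002, -0.0001]
[0, -2.9, 0.1, 36.5, -0.0, 0.0002, -0.0001]
[[293.1033222  258.37763856]
 [289.71357131 201.17450881]]
```

>>> drive_tool(series=[-1, -5, 0, 40, 0, 0, 0, -1, -5, 0, 50, 0, 0, 0, -1, -5, 0, 50, 0, 0, 0, -1, 0, 0, 42, 0, 0, 0, -1, -8, 0, 0, 0, 0, 0, -1, -8, 0, 0, 0, 0, 0, -1, -3, 0, 0, 0, 0, 0, -1, 0, 0, 0, 0, 0, 0])

```text
t: 25.25
eef_pos: [0.6129, 0.1118, 0.1004]
tool_rot: [0.001, 0.689, 0.725, 0.001]
contact_force: [-0.0, 0.6, -0.5]
gripper_width: 0.003
```

>>> drive_tool(series=[-1, -3, 0, 0, 0, 0, 0, -1, -3, 0, 0, 0, 0, 0, -1, 0, 0, 0, 0, 0, 0])

```text
t: 25.62
eef_pos: [0.6122, 0.1068, 0.099]
tool_rot: [-0.0, 0.689, 0.725, 0.0]
contact_force: [0.3, 1.6, 0.7]
gripper_width: 0.001
```

```bash
python3 now.py
```

```text
t 25.62 slicer mm [-0.7 16.2 99. ] yaw err 0.0008 tilt [ 0.     0.001 -1.   ] F [0.3 1.6 0.7] w 0.001
```

>>> drive_tool(series=[-1, -1, 0, 0, 0, 0, 0, -1, -1, 0, 0, 0, 0, 0, -1, 0, 0, 0, 0, 0, 0])

```text
t: 26.0
eef_pos: [0.6122, 0.1067, 0.0991]
tool_rot: [-0.001, 0.688, 0.726, 0.001]
contact_force: [0.1, 6.6, 0.8]
gripper_width: -0.001
```

```bash
python3 now.py
```

```text
t 26.0 slicer mm [-0.7 16.1 99.1] yaw err 0.0021 tilt [ 0.001  0.003 -1.   ] F [0.1 6.6 0.8] w -0.001
```

Run:
```python
from now import *
T=pickle.load(open('g.pkl','rb'))
for u,v in((298,222),(349.5,218)):
  for z in(.06,.08):print(u,z,inv(p,ray(T,(u,v),z)).round(4))
D=pickle.load(open('d.pkl','rb'))
print('d (tail expected 88,nose -2):',[inv(p,ray(D,(195+u/4-.4,185+v/4-.4),.08)).round(4).tolist() for u,v in((177,160),(378,150))])
S=bot.read_camera('scene');S0=pickle.load(open('gs.pkl','rb'))
for c in(S0,S):
    im=c["pixels"].astype(int)[215:250,245:280];w=np.clip(im[...,2]-np.maximum(im[...,1],im[...,0])-8,0,None);print([round(float((w[:,x]*np.arange(215,250)).sum()/max(w[:,x].sum(),1)),2) for x in(10,15,20,25)])
```

```text
t 26.0 slicer mm [-0.7 16.1 99.1] yaw err 0.0021 tilt [ 0.001  0.003 -1.   ] F [0.1 6.6 0.8] w -0.001
298 0.06 [[ 0.0185 -0.0153  0.06  ]]
298 0.08 [[ 0.0155 -0.0153  0.08  ]]
349.5 0.06 [[ 0.0199 -0.1054  0.06  ]]
349.5 0.08 [[ 0.0169 -0.1035  0.08  ]]
d (tail expected 88,nose -2): [[[0.0173, 0.0859, 0.08]], [[0.0163, -0.0002, 0.08]]]
[236.35, 233.5, 231.03, 228.36]
[235.76, 232.92, 230.36, 227.83]
```

The flap is against a hard stop: 6.6 N moved it less than 0.2 mm. The loaf's tail measures y = -15, well clear of it. So the flap is fully shut and the strip is just mounted on its outer side. I'll retreat, look once more by numbers, and hand in.

>>> drive_tool(series=[-1, 8, 0, 0, 0, 0, 0, -1, 20, 0, 0, 0, 0, 0, -1, 10, 0, -30, 0, 0, 0, -1, 0, 0, -50, 0, 0, 0, -1, 0, 0, -50, 0, 0, 0, -1, 0, 0, -40, 0, 0, 0, -1, 0, 0, 0, 0, 0, 0, -1, 0, 0, 0, 0, 0, 0, -1, 0, 0, 0, 0, 0, 0, -1, 0, 0, 0, 0, 0, 0])

```text
t: 27.3
eef_pos: [0.6098, 0.1421, 0.2676]
tool_rot: [-0.001, 0.689, 0.725, -0.001]
contact_force: [0.1, 0.8, -0.3]
gripper_width: -0.004
```

Run:
```python
from now import *
S=bot.read_camera('scene')
im=S["pixels"].astype(int)[215:250,245:280];w=np.clip(im[...,2]-np.maximum(im[...,1],im[...,0])-8,0,None);print([round(float((w[:,x]*np.arange(215,250)).sum()/max(w[:,x].sum(),1)),2) for x in(10,15,20,25)])
print(bot.hand_in())
```

```text
t 27.3 slicer mm [ -1.3  51.6 267.6] yaw err 0.0004 tilt [-0.002 -0.    -1.   ] F [ 0.1  0.8 -0.3] w -0.004
[236.39, 233.49, 230.99, 228.36]
the job is handed in; nothing more can be done
None
```

The job is done and handed in at about 27 s of the 51 s limit; one check on the flap's angle disagreed (below). I took the stick from its rest and pressed the loaf flat to the fence with the side of the stick's heel. I then fed it home in the bird's mouth, laid the stick back in its rest and tipped the flap shut.

**Checks that agreed**
- **Loaf:** the feed stopped against the blades within 1 mm of the predicted position, with the force rising to 8 N. Afterwards the picture gave the loaf's ends at about y = -105 and -15 mm, along the fence.
- **Stick:** it lies in both brackets, about 2 mm from where it started.
- **Jars and shaker:** none has moved in the picture.

**Check that disagreed**
- **Flap:** the red strip appears about 3 px from where I would expect it at angle 0, which on its own would read as roughly 0.1 rad open, right at the limit.
- **Touch test:** pushing it gently from outside met a hard stop at once (6.6 N, less than 0.2 mm of give), and the loaf's tail is about 10 mm clear of it. I took it as fully shut with the strip set on its outer face, but did not confirm the angle directly.

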